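# Swivel the bench vise to its index post and lock it

### The job

Pushing with a finger, swing the bench vise round on its swivel base until its screw points straight at the index post with the pointed top (not the flat-topped one); the end of the bar clamped in the jaws makes a good arm to push on. Then push the lock lever at the foot of the vise clockwise all the way to its stop, leaving the vise aimed. Only push: do not grip the bar or the lever, and leave everything else on the bench where it is.

Things in the scene. Friction and masses are not known exactly. Their poses are not given: they have to be found in the camera images.
- vise_base: fixed red round foot of the bench vise, 140 mm across, 18 mm high, bolted to the bench, turned differently each time. Origin at bench level on the vertical swivel axis; z up. The lock lever stands on a rounded lug in the -x, +y quarter.
- vise: red swivelling bench vise, 195 mm long, jaws 79 mm wide and 115 mm high. Origin at bench level on the swivel axis, z up, x horizontal along the screw towards the screw's outer end: that is where the vise points. It turns about z with a steady friction of about 0.45 N m (5 to 6 N at the bar's end), stays where it is left, and can turn 1.2 rad either way from facing along the foot's +x.
- bar_mid (a point): middle of the flat metal bar clamped crosswise in the jaws, turning with the vise: 200 mm long along the vise's y axis, 8 mm thick (x), 30 mm high (its underside 100 mm and its top 130 mm above the bench). It lies 24 mm in +x from the swivel axis, and its ends stand free 60 mm beyond the jaws on both sides, with nothing taller than 45 mm below them. Same axes as the vise.
- screw_end (a point): outer end of the vise's screw, 125 mm from the swivel axis, 52 mm above the bench, turning with the vise; a 75 mm upright bar passes through the screw just behind it. Same axes as the vise.
- lock (a joint): angle of the lock lever (rad): 0 fully open, growing as it turns clockwise seen from above, stop at 1.4 (locked). Friction about 0.18 N m (under 3 N at the ball); stays where it is left.
- lock_pivot (a point): point on the lock lever's upright pivot axis, at the height of the ball; fixed on the foot at x -60 mm, y +60 mm of it, 61 mm above the bench. Same axes as the foot.
- lock_ball (a point): centre of the 22 mm black ball at the end of the lock lever, 70 mm out from the pivot axis and 61 mm above the bench; the lever is a 12 mm steel rod rising from its hub to the ball. x points away from the pivot, z up; -y is the clockwise direction in which it is pushed to lock.
- post_pointed: fixed steel index post with a pointed conical top, 80 mm high, 18 mm thick, 40 mm foot. Origin at its foot's centre, at bench level. It stands 170 to 200 mm from the swivel axis on the screw's side, to the left or the right.
- post_flat: fixed steel index post like the other but with a flat mushroom head 34 mm across, 72 mm high. Not the one to point at; it may stand on either side.
- nut: bystander, to be left alone: large steel hexagon nut, 40 mm across corners, 22 mm high. Origin at bench level, near its middle.
- offcut: bystander, to be left alone: flat aluminium offcut 30 x 75 x 10 mm. Origin at bench level, near its middle.
- angle_piece: bystander, to be left alone: short piece of steel angle, 30 x 60 mm foot, 30 mm high. Origin at bench level, near its middle.
- file: bystander, to be left alone: hand file with a wooden handle, 300 mm long, 24 mm high, along its x axis. Origin at bench level, near its middle.
- grinder: bystander, to be left alone: angle grinder lying on its back with its 115 mm disc up, 290 mm long (x axis), 83 mm high. Origin at bench level, near its middle.
- disc: bystander, to be left alone: spare grinding disc lying flat, 115 mm across, 6 mm thick. Origin at bench level, near its middle.
- tin: bystander, to be left alone: open tin, 76 mm across, 85 mm high. Origin at bench level, near its middle.
Not all that is in view belongs to the job. Leave any black or green look-alike of the post_pointed alone.

How it is judged:
By the outcome, as a careful person would: the job done as asked, in the order asked, and still so for the second after the job is handed in, with the robot touching nothing.
It also fails if it takes over 54 s, if anything falls off the work surface, if the arm or the gripper's body presses on something with over 40 N, if the wrist force passes 120 N, or if a joint passes its speed limit or range.

### The arm

A 7-joint arm with a two-finger parallel gripper is mounted at the origin on the work surface. World frame = base frame: x ahead of the robot, y to its left, z up, the work surface at z = 0. Lengths are in mm, angles in rad, forces in N, time in s.
With the tool pointing down it reaches from about 400 to 925 mm from the base axis. Payload 4.1 kg.
Tool frame: the origin (TCP) lies at the very end of the fingers, on their centre line; the grasp point (between the pads) lies 19 mm behind it; z points along the fingers, y is the line along which they close (so a half turn about z gives the same grasp; the last joint's range is limited). The gripper opens to 85 mm and grips with 20 to 120 N. Pads are 22 mm wide; open, the fingers measure 114 mm over their backs; the gripper's body (76 mm by 85 mm) begins 54 mm behind the grasp point. The pads swing forward as they close: fully open they stand 13 mm farther back than shut.
Start: joints at [-1.267, 0.398, 0.045, 1.537, -0.019, 1.207, -0.051], TCP at [254.78, 598.022, 231.347] pointing down, gripper open.
Joint ranges: [-2.82, 2.82], [-0.49, 2.23], [-1.37, 1.46], [0, 2.46], [-1.36, 4.5], [0.23, 2], [-2.94, 2.94]. Speed limits (rad/s): [2.57, 2.57, 3.14, 3.14, 3.14, 3.14, 3.14].

### API

Orientations are given as a rotation vector (axis times angle).
In Python, from station import arm gives the robot as it stands. The module is installed in compiled form; this text tells all that it offers.
- The arm moves only by the tool send_rows, never from a script. Its argument "commands" is a list of rows, each an object with "fingers": the opening, from 0 (shut) to 1 (fully open); "travel": the shift along the tool's x, y, z in mm, a list of three; "twist": the turn, a rotation vector about the tool's x, y, z in rad, a list of three. A call has 1 to 8 rows; each row shifts and turns the commanded pose from where the row before left it, along the tool's axes as they then stand; what a row does not reach is not made up. A row lasts 1/8 s, in which the tool goes at most 62.5 mm and 10.7 degrees, less where a joint would pass 70% of its speed; a pose out of reach is approached as far as the arm can. A call is refused whole if a number of a shift passes 62.5 or a number of a turn 0.188, either way. A call with a gripper value outside its range is refused whole. The fingers move at their own pace and stop on an object; "squeeze" is the grip in N (left out, the last holds). Time passes only in rows, so rows that do not move let the fingers close. It gives the time, the measured TCP pose, the force, the opening and the grip force at its end, in the units of the state.
- arm.get_obs(): the state, without advancing time (a new reading comes with each control period).
- arm.camera(name): name is "scene" or "top"; returns the picture (384x512x3 uint8, blue, green, red); there is no depth.
- arm.camera_params(name): a dict with "K" (3x3 intrinsics, pixels), "rvec" (rotation vector, rad) and "tvec" (3), from world to camera coordinates, as OpenCV has them. Camera axes: x right, y down, z forward; pixel columns grow to the right and rows downward; lengths in mm; the calibration is good to about 2 mm. A picture is of the moment at which its call begins. camera_params takes no time and is no camera call.
- arm.finish_job(): hands the job in; it is judged then, once.
The state is a dict: "time_s": time; "q": joint angles; "joint_vel": joint speeds; "effort": joint torques, N m; "eef_pos": TCP position; "orientation": TCP orientation; "force": force on the tool from outside, world axes, zero at the start; "wrist_torque": the same for the moment, N m; "width": finger opening in mm; "grasp_force": force on a finger pad.
Only numpy, scipy, OpenCV 4.12 (cv2) and the standard library are available. Lean on these libraries where they do the work, as an engineer would, in place of code of your own. Each camera call takes 0.05 s, during which the arm holds its last target. There are 200 camera calls.

## Working session

There is one attempt and no reset: what is moved stays moved. The work goes in short steps, Python scripts to look and compute and a tool call to move; the robot and the scene stay as the last step left them, time stands still between calls to the robot, and variables do not carry over. Pictures are saved under pics/ and viewed, at most 12 in all, crops included, and the job is handed in when it is done.

Besides the shell and the picture viewer there is one more tool, called after "Call:" by a JSON object that holds its "method" and its "body", one argument or row to a line. send_rows: Moves the arm, as the interface text tells. Its arguments: {"type":"object","properties":{"commands":{"type":"array","items":{"type":"object","properties":{"fingers":{"type":"number"},"travel":{"type":"array","items":{"type":"number"}},"twist":{"type":"array","items":{"type":"number"}}}}},"squeeze":{"type":"number"}},"required":["commands"]}

```bash
mkdir -p pics; cat > h.py <<'E'
import numpy as np, cv2
from station import arm
def P(n):
    p=arm.camera_params(n); return np.array(p["K"],float),np.array(p["rvec"],float),np.array(p["tvec"],float)
def proj(n,X):
    K,r,t=P(n); return cv2.projectPoints(np.array(X,float).reshape(-1,1,3),r,t,K,None)[0].reshape(-1,2)
def back(n,uv,z):
    K,r,t=P(n); R=cv2.Rodrigues(r)[0]; d=R.T@np.linalg.inv(K)@np.array([uv[0],uv[1],1.]); c=-R.T@t.ravel()
    return c+d*(z-c[2])/d[2]
E
python3 - <<'E'
from h import *
for n in("scene","top"):
    cv2.imwrite(f"pics/{n}0.png",cv2.resize(arm.camera(n),(800,600),interpolation=cv2.INTER_CUBIC))
    K,r,t=P(n);print(n,K[0,0],(-cv2.Rodrigues(r)[0].T@t.ravel()).round())
o=arm.get_obs();print(o["eef_pos"],o["orientation"],o["time_s"])
E
```

```text
scene 352.04563026987086 [1250.  -72.  910.]
top 491.37945415272515 [ 286.  -55. 1708.]
[254.55478133 597.49182139 230.39555129] [-6.28207654e-01 -3.07792599e+00  2.64652913e-03] 0.1
```

View pics/top0.png

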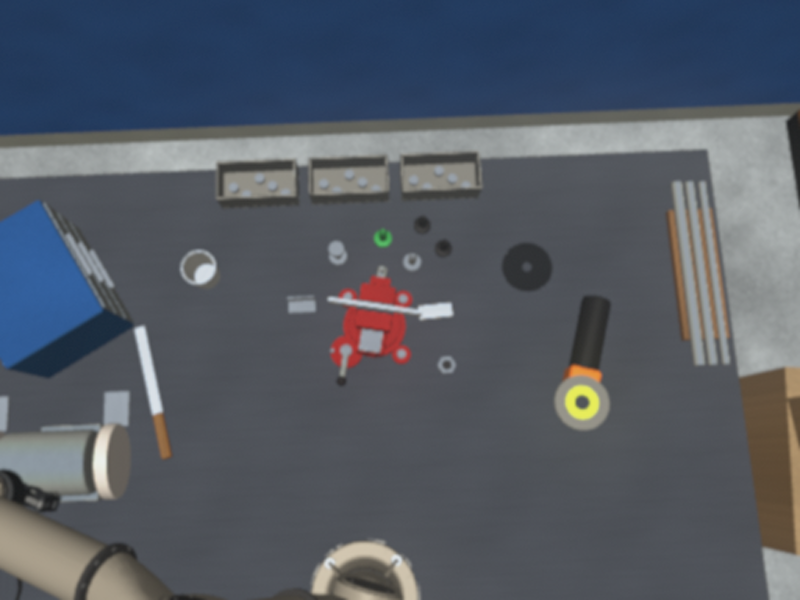

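View pics/scene0.png

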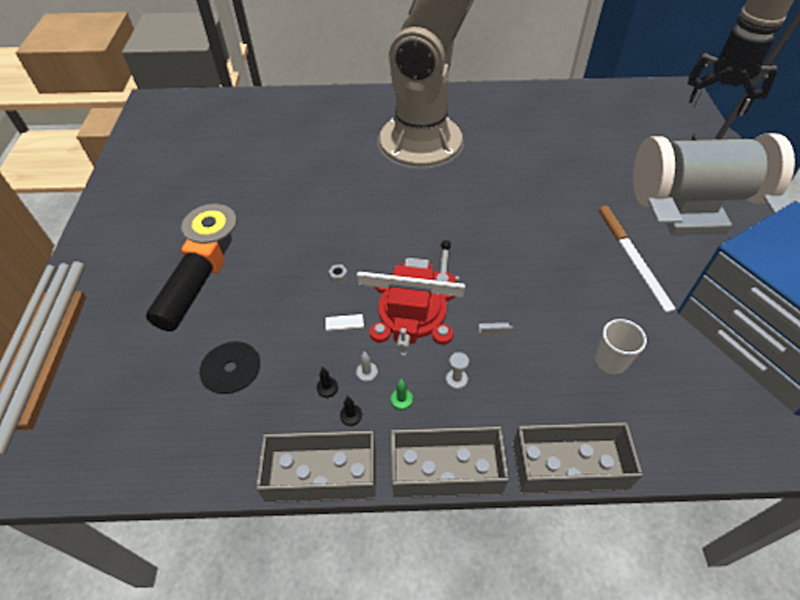

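The top view shows the vise at about (375,325), screw end at (381,271), lock ball at (341,380), steel pointed post at (412,262) and flat post at (337,252). The green and black look-alikes are at (382,238), (422,225) and (444,247). In the scene view the steel pointed post is at (366,365) and the flat one at (457,370). I'll crop both views for precise measurements.

```bash
python3 - <<'E'
from h import *
a=arm.camera("top");b=arm.camera("scene")
# crop top cols190-310 rows135-255 x5 ; scene cols 200-320 rows145-265 x5
A=cv2.resize(a[140:260,195:305],None,fx=5,fy=5,interpolation=cv2.INTER_CUBIC)
cv2.imwrite("pics/t1.png",A)
B=cv2.resize(b[145:265,200:320],None,fx=5,fy=5,interpolation=cv2.INTER_CUBIC)
cv2.imwrite("pics/s1.png",B)
E
```

```text
(no output)
```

View pics/t1.png

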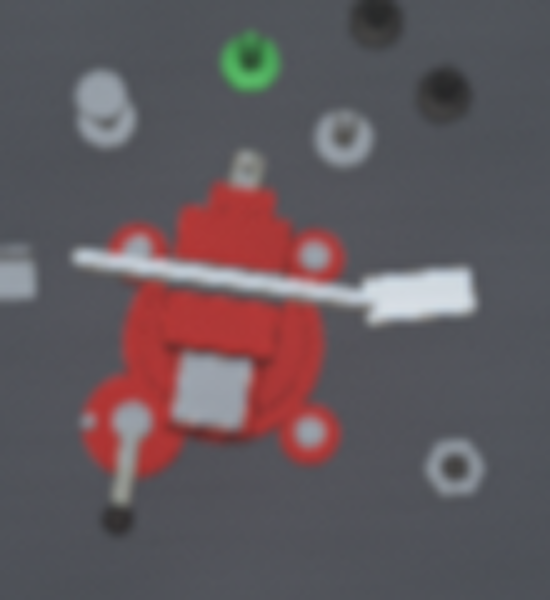

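View pics/s1.png

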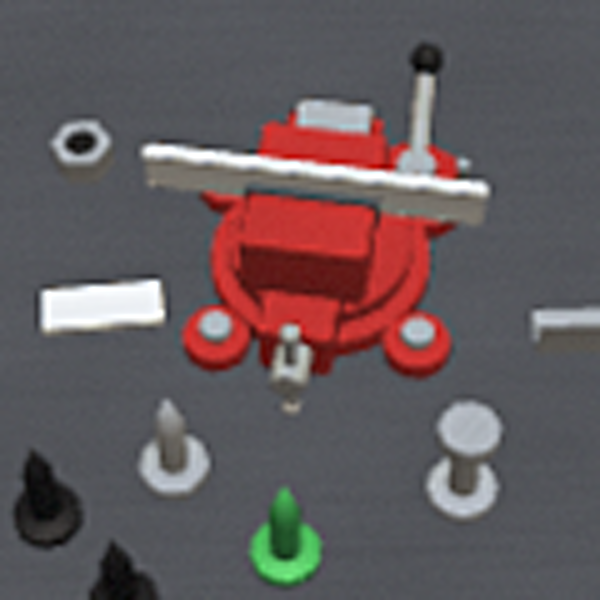

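```bash
cat > geo.py <<'E'
from h import *
from scipy.optimize import least_squares
f=lambda n,x,y:((x+.5)/5-.5+(195 if n=="top" else 200),(y+.5)/5-.5+(140 if n=="top" else 145))
def tri(pt,ps):
    g=lambda X:np.r_[proj("top",X)[0]-f("top",*pt),proj("scene",X)[0]-f("scene",*ps)]
    r=least_squares(g,[600,0,30]);return r.x.round(1),r.fun.round(2)
B=lambda n,p,z:back(n,f(n,*p),z).round(1)
E
python3 - <<'E'
from geo import *
print("post foot",B("top",(344,138),4),B("scene",(174,464),4),"tip",B("scene",(167,401),80),B("top",(345,130),80))
print("bolts",tri((315,257),(216,324)),tri((137,248),(418,331)))
print("bolts z22",B("top",(315,257),22),B("top",(137,248),22),B("top",(310,432),22))
print("hub",tri((131,420),(415,160)),"ball",tri((117,519),(427,57)))
print("circle",B("top",(224,342),18))
print("bar L",tri((77,256),(488,187)),"bar R scene",B("scene",(147,150),130),B("scene",(488,187),130),B("top",(372,297),130))
print("screw",B("scene",(291,403),52))
print("ball z61",B("top",(117,519),61),B("scene",(427,57),61))
E
```

```text
post foot [ 717.9 -133.7    4. ] [ 715.3 -136.4    4. ] tip [ 719.5 -135.3   80. ] [ 704.2 -131.1   80. ]
bolts (array([ 628.2, -109.4,   23. ]), array([ 0.36, -0.02,  0.32, -0.01])) (array([639.5,  14.3,  25.2]), array([ 0.48,  0.01,  0.42, -0.01]))
bolts z22 [ 628.4 -108.2   22. ] [640.3  16.1  22. ] [505.5 -98.8  22. ]
hub (array([516.4,  21.2,  41. ]), array([ 0.66,  0.02,  0.62, -0.01])) ball (array([447.1,  32.4,  63.8]), array([ 0.44,  0.02,  0.44, -0.01]))
circle [571.6 -42.   18. ]
bar L (array([613.8,  50.5, 130.7]), array([ 0.15,  0.01,  0.13, -0.  ])) bar R scene [ 578.  -145.7  130. ] [613.2  50.2 130. ] [ 578.2 -140.7  130. ]
screw [705.6 -66.1  52. ]
ball z61 [447.5  34.1  61. ] [444.5  31.3  61. ]
```

Triangulation puts the swivel axis at about (572,-43). The vise yaw is -0.18 and must reach about -0.565 to aim at the post at (717,-135). The lock pivot is at (516,21) and the ball at (446,33). I'll raise the arm, then travel.

Call:
{"method": "send_rows", "body": {
  "commands": [
    {"fingers":0,"travel":[0,0,-40],"twist":[0,0,0]},
    {"fingers":0,"travel":[0,0,-50],"twist":[0,0,0]},
    {"fingers":0,"travel":[0,0,-40],"twist":[0,0,0]},
    {"fingers":0,"travel":[-31,-24,0],"twist":[0,0,0]},
    {"fingers":0,"travel":[-31,-24,0],"twist":[0,0,0]},
    {"fingers":0,"travel":[-31,-24,0],"twist":[0,0,0]},
    {"fingers":0,"travel":[-31,-24,0],"twist":[0,0,0]},
    {"fingers":0,"travel":[-31,-24,0],"twist":[0,0,0]}
  ],
  "squeeze": 40
}}

```text
time_s: 1.2
eef_pos: [350.8, 425.5, 361.2]
orientation: [-0.628, -3.078, 0.0]
force: [0.8, -0.2, 1.0]
width: 0.1
grasp_force: 0.0
```

Call:
{"method": "send_rows", "body": {
  "commands": [
    {"fingers":0,"travel":[-31,-24,0],"twist":[0,0,0]},
    {"fingers":0,"travel":[-31,-24,0],"twist":[0,0,0]},
    {"fingers":0,"travel":[-31,-24,0],"twist":[0,0,0]},
    {"fingers":0,"travel":[-31,-24,0],"twist":[0,0,0]},
    {"fingers":0,"travel":[-31,-24,0],"twist":[0,0,0]},
    {"fingers":0,"travel":[-31,-24,0],"twist":[0,0,0]},
    {"fingers":0,"travel":[-31,-24,0],"twist":[0,0,0]},
    {"fingers":0,"travel":[-31,-24,0],"twist":[0,0,0]}
  ]
}}

```text
time_s: 2.2
eef_pos: [503.6, 151.8, 361.2]
orientation: [-0.628, -3.078, -0.0]
force: [0.6, -0.3, -0.7]
width: -0.2
grasp_force: 0.0
```

Call:
{"method": "send_rows", "body": {
  "commands": [
    {"fingers":0,"travel":[-32,-24,0],"twist":[0,0,0]},
    {"fingers":0,"travel":[-32,-24,0],"twist":[0,0,0]},
    {"fingers":0,"travel":[-32,-24,0],"twist":[0,0,0]},
    {"fingers":0,"travel":[0,0,40],"twist":[0,0,0]},
    {"fingers":0,"travel":[0,0,45],"twist":[0,0,0]},
    {"fingers":0,"travel":[0,0,45],"twist":[0,0,0]},
    {"fingers":0,"travel":[0,0,40],"twist":[0,0,0]},
    {"fingers":0,"travel":[0,0,0],"twist":[0,0,0]}
  ]
}}

```text
time_s: 3.2
eef_pos: [560.7, 49.0, 188.4]
orientation: [-0.627, -3.072, 0.004]
force: [-0.1, 0.8, 1.1]
width: 0.1
grasp_force: 0.0
```

Call:
{"method": "send_rows", "body": {
  "commands": [
    {"fingers":0,"travel":[0,-6,30],"twist":[0,0,0]},
    {"fingers":0,"travel":[0,0,30],"twist":[0,0,0]},
    {"fingers":0,"travel":[0,0,20],"twist":[0,0,0]},
    {"fingers":0,"travel":[-10,0,0],"twist":[0,0,0]},
    {"fingers":0,"travel":[-10,0,0],"twist":[0,0,0]},
    {"fingers":0,"travel":[0,0,0],"twist":[0,0,0]}
  ]
}}

```text
time_s: 3.95
eef_pos: [581.8, 35.1, 113.1]
orientation: [0.629, 3.074, 0.001]
force: [-1.0, -0.1, -0.1]
width: 0.1
grasp_force: 0.0
```

```bash
python3 - <<'E'
from h import *
b=arm.camera("scene");a=arm.camera("top")
B=cv2.resize(b[145:265,200:320],None,fx=5,fy=5,interpolation=cv2.INTER_CUBIC)
A=cv2.resize(a[140:260,195:305],None,fx=5,fy=5,interpolation=cv2.INTER_CUBIC)
cv2.imwrite("pics/s2.png",cv2.resize(np.hstack([B,A]),(800,418)))
print(arm.get_obs()["eef_pos"])
E
```

```text
[580.16544602  35.67701936 112.23857326]
```

View pics/s2.png

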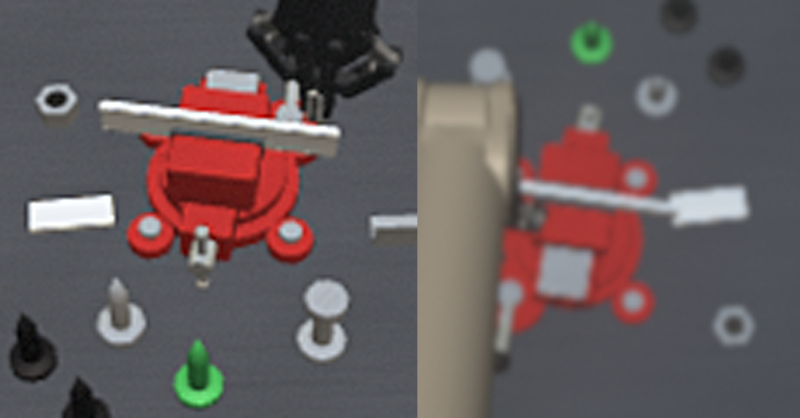

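The finger is just behind the bar's left free end, at scene crop (315,105), clear of the jaws and the lever. Now I'll push.

Call:
{"method": "send_rows", "body": {
  "commands": [
    {"fingers":0,"travel":[-4,0,5],"twist":[0,0,0]},
    {"fingers":0,"travel":[-4,0,0],"twist":[0,0,0]},
    {"fingers":0,"travel":[-4,0,0],"twist":[0,0,0]},
    {"fingers":0,"travel":[-4,0,0],"twist":[0,0,0]},
    {"fingers":0,"travel":[-4,0,0],"twist":[0,0,0]},
    {"fingers":0,"travel":[-4,0,0],"twist":[0,0,0]},
    {"fingers":0,"travel":[-4,0,0],"twist":[0,0,0]},
    {"fingers":0,"travel":[0,0,0],"twist":[0,0,0]}
  ]
}}

```text
time_s: 5.05
eef_pos: [602.8, 25.0, 105.9]
orientation: [-0.627, -3.072, 0.001]
force: [-6.3, 0.8, 3.2]
width: 0.1
grasp_force: 2.9
```

```bash
cat > aim.py <<'E'
from h import *
from scipy.optimize import least_squares
def view(name):
    b=arm.camera("scene")
    B=cv2.resize(b[145:265,200:320],None,fx=5,fy=5,interpolation=cv2.INTER_CUBIC)
    cv2.imwrite(f"pics/{name}.png",B); o=arm.get_obs();print(o["eef_pos"].round(1) if hasattr(o["eef_pos"],'round') else o["eef_pos"],o["force"])
E
python3 -c "from aim import *;view('s3')"
```

```text
[602.8  25.  105.9] [-6.31419225  0.7168043   3.21941806]
```

View pics/s3.png

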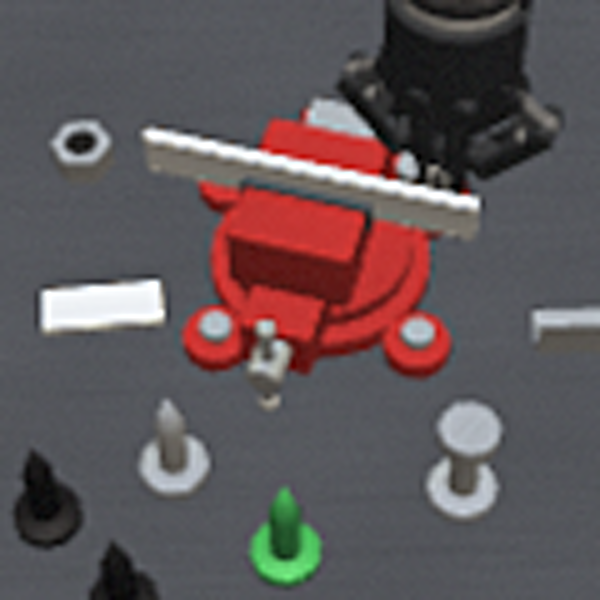

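```bash
python3 - <<'E'
from geo import *
L=B("scene",(479,202),130);R=B("scene",(147,134),130);d=L-R
print(L,R,np.hypot(*d[:2]),-np.arctan2(d[0],d[1]))
# template: project bar top far edge/near edge; fit vise yaw by brightness of the top face
C=np.array([572,-43.2])
def edge(th,x,y,z=130):
    c,s=np.cos(th),np.sin(th);return np.c_[C[0]+c*x-s*y,C[1]+s*x+c*y,np.full_like(y,z)]
g=cv2.cvtColor(arm.camera("scene"),cv2.COLOR_BGR2GRAY).astype(np.float32)
y=np.linspace(-97,97,80)
def val(th,x):
    p=proj("scene",edge(th,x,y)).astype(np.float32);return cv2.remap(g,p[:,0:1],p[:,1:2],cv2.INTER_LINEAR).mean()
best=max((val(t,x),t,x) for t in np.arange(-.8,0,.01) for x in np.arange(20,29,1.));print(best)
E
```

```text
[624.  44. 130.] [ 565.6 -145.9  130. ] 198.67704950496923 -0.298350909531974
(np.float32(248.0372), np.float64(-0.3099999999999996), np.float64(24.0))
```

Call:
{"method": "send_rows", "body": {
  "commands": [
    {"fingers":0,"travel":[-3,-0.5,0],"twist":[0,0,0]},
    {"fingers":0,"travel":[-3,-0.5,0],"twist":[0,0,0]},
    {"fingers":0,"travel":[-3,-0.5,0],"twist":[0,0,0]},
    {"fingers":0,"travel":[-3,-0.5,0],"twist":[0,0,0]},
    {"fingers":0,"travel":[-3,-0.5,0],"twist":[0,0,0]},
    {"fingers":0,"travel":[0,0,0],"twist":[0,0,0]}
  ]
}}

```text
time_s: 5.9
eef_pos: [614.1, 16.6, 105.4]
orientation: [-0.627, -3.069, 0.002]
force: [-8.7, 1.3, 4.8]
width: 0.1
grasp_force: 3.8
```

```bash
cat > yaw.py <<'E'
from geo import *
C=np.array([572,-43.2])
def edge(th,x,y,z=130):
    c,s=np.cos(th),np.sin(th);return np.c_[C[0]+c*x-s*y,C[1]+s*x+c*y,np.full_like(y,z)]
y=np.linspace(-97,97,80)
def yaw():
    g=cv2.cvtColor(arm.camera("scene"),cv2.COLOR_BGR2GRAY).astype(np.float32)
    def val(th,x):
        p=proj("scene",edge(th,x,y)).astype(np.float32);return cv2.remap(g,p[:,0:1],p[:,1:2],cv2.INTER_LINEAR).mean()
    S=[(val(t,x),t,x) for t in np.arange(-.8,0,.004) for x in np.arange(20,29,1.)]
    m=max(S)[0];T=np.array([s for s in S if s[0]>m-6]);print("yaw",T[:,1].mean().round(4),T[:,1].std().round(4),T[:,2].mean(),m)
    o=arm.get_obs();print(np.round(o["eef_pos"],1),np.round(o["force"],1),o["time_s"])
if __name__=="__main__": yaw()
E
python3 yaw.py
```

```text
yaw -0.496 0.0114 24.61904761904762 248.394
[614.1  16.6 105.5] [-8.4  0.6  4.6] 5.95
```

Call:
{"method": "send_rows", "body": {
  "commands": [
    {"fingers":0,"travel":[-2,-0.3,0],"twist":[0,0,0]},
    {"fingers":0,"travel":[-2,-0.3,0],"twist":[0,0,0]},
    {"fingers":0,"travel":[0,0,0],"twist":[0,0,0]}
  ]
}}

```text
time_s: 6.32
eef_pos: [617.0, 14.3, 105.2]
orientation: [-0.627, -3.068, 0.002]
force: [-8.0, 0.3, 3.4]
width: -0.0
grasp_force: 3.9
```

```bash
python3 yaw.py; python3 -c "from aim import *;view('s4')"
```

```text
yaw -0.5483 0.0108 24.791666666666668 249.11568
[617.   14.3 105.2] [-9.4  0.9  3.8] 6.375
[616.9  14.3 105.2] [-9.08353594  0.6594824   3.94139458]
```

View pics/s4.png

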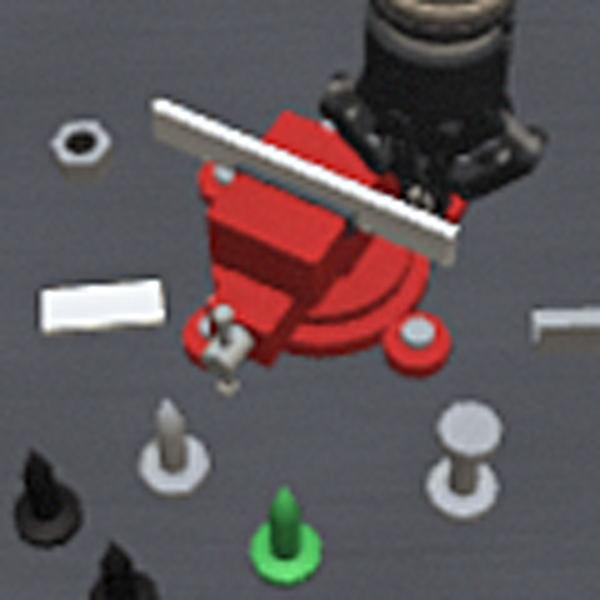

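```bash
python3 - <<'E'
from geo import *
C=np.array([572,-43.2]);px=lambda X:((proj("scene",X)-[200,145]+.5)*5-.5).round(0).tolist()
for th in(-.55,-.565,-.58): print(th,px([[C[0]+r*np.cos(th),C[1]+r*np.sin(th),52] for r in(110,125)]))
print(px([[717,-135,0],[717,-135,80],[717,-135,5]]))
L=B("scene",(455,230),130);R=B("scene",(157,103),130);d=L-R
print(L,R,np.hypot(*d[:2]),-np.arctan2(d[0],d[1]), (L+R)/2)
E
```

```text
-0.55 [[230.0, 348.0], [217.0, 366.0]]
-0.565 [[228.0, 346.0], [214.0, 365.0]]
-0.58 [[226.0, 345.0], [212.0, 363.0]]
[[177.0, 470.0], [168.0, 397.0], [176.0, 466.0]]
[643.7  28.7 130. ] [ 541.3 -140.5  130. ] 197.77360794605536 -0.5442349517523136 [592.5 -55.9 130. ]
```

Call:
{"method": "send_rows", "body": {
  "commands": [
    {"fingers":0,"travel":[-1.5,-0.3,0],"twist":[0,0,0]},
    {"fingers":0,"travel":[0,0,0],"twist":[0,0,0]}
  ]
}}

```text
time_s: 6.68
eef_pos: [618.0, 13.4, 105.1]
orientation: [-0.627, -3.067, 0.003]
force: [-10.1, 0.9, 4.8]
width: -0.2
grasp_force: 4.0
```

```bash
python3 yaw.py
```

```text
yaw -0.5687 0.0104 24.875 248.83096
[618.   13.4 105.1] [-9.3  0.5  4.2] 6.725
```

Vise yaw is now -0.569, which is on target. I'll retreat and go over to the lever.

Call:
{"method": "send_rows", "body": {
  "commands": [
    {"fingers":0,"travel":[10,0,0],"twist":[0,0,0]},
    {"fingers":0,"travel":[12,0,0],"twist":[0,0,0]},
    {"fingers":0,"travel":[0,0,-35],"twist":[0,0,0]},
    {"fingers":0,"travel":[0,0,-45],"twist":[0,0,0]},
    {"fingers":0,"travel":[30,0,-20],"twist":[0,0,0]},
    {"fingers":0,"travel":[35,-15,0],"twist":[0,0,0]},
    {"fingers":0,"travel":[35,-20,0],"twist":[0,0,0]},
    {"fingers":0,"travel":[0,0,0],"twist":[0,0,0]}
  ]
}}

```text
time_s: 7.72
eef_pos: [494.0, 29.3, 206.3]
orientation: [-0.628, -3.077, -0.002]
force: [0.4, -0.1, 0.2]
width: -0.5
grasp_force: 0.0
```

```bash
python3 - <<'E'
from geo import *
import yaw; yaw.yaw()
o=arm.get_obs();R=cv2.Rodrigues(np.array(o["orientation"],float))[0];p=np.array(o["eef_pos"]);print(np.round(o["q"],2),R.round(3).tolist())
d=R.T@(np.array([438,-7,p[2]])-p);print(d.round(1))
E
```

```text
yaw -0.57 0.0113 24.833333333333332 249.4731
[496.1  29.7 206.7] [0.9 0.5 0.3] 7.775
[-0.57  0.16  0.48  1.94 -0.08  1.07  1.11] [[-0.92, 0.391, 0.001], [0.391, 0.92, 0.002], [-0.001, 0.002, -1.0]]
[ 39.1 -56.5  -0.1]
```

Call:
{"method": "send_rows", "body": {
  "commands": [
    {"fingers":0,"travel":[20,-28,0],"twist":[0,0,0]},
    {"fingers":0,"travel":[19,-28,0],"twist":[0,0,0]},
    {"fingers":0,"travel":[0,0,0],"twist":[0,0,0]},
    {"fingers":0,"travel":[0,0,40],"twist":[0,0,0]},
    {"fingers":0,"travel":[0,0,45],"twist":[0,0,0]},
    {"fingers":0,"travel":[0,0,40],"twist":[0,0,0]},
    {"fingers":0,"travel":[0,0,32],"twist":[0,0,0]},
    {"fingers":0,"travel":[0,0,0],"twist":[0,0,0]}
  ]
}}

```text
time_s: 8.78
eef_pos: [438.5, -6.8, 47.6]
orientation: [-0.627, -3.075, 0.004]
force: [-0.8, 0.9, -0.5]
width: 0.0
grasp_force: 0.0
```

```bash
cat > plan.py <<'E'
from geo import *
o=arm.get_obs();R=cv2.Rodrigues(np.array(o["orientation"],float))[0];p=np.array(o["eef_pos"],float);print(p.round(1),np.round(o["force"],1))
piv=np.array([516.4,21.1]);ty=np.arctan2(R[1,1],R[0,1])
import sys
phis=np.linspace(float(sys.argv[1]),float(sys.argv[2]),int(sys.argv[3])); off=float(sys.argv[4])
for ph in phis:
    u=np.array([np.cos(ph),np.sin(ph)]);t=np.array([-u[1],u[0]])
    q=piv+66*u+off*t; new=min(ty,ph-np.pi/2+0.0) if len(sys.argv)<6 else ty
    tw=min(.17,ty-new)
    a=np.array([np.cos(ty),np.sin(ty)]);x=np.array([-a[1],a[0]])  # tool x: y=z×x, z down
    d=q-p[:2];print([round(float(d@x),1),round(float(d@a),1),round(50-p[2],1)*-1],round(tw,3),q.round(0))
    p=np.array([*q,50]);ty-=tw
E
python3 plan.py 2.9 1.6 11 26; python3 -c "from aim import *;view('s5')"
```

```text
[438.5  -6.8  47.6] [-0.8  0.9 -0.5]
[0.2, 19.9, np.float64(-2.4)] 0.0 [446.  12.]
[4.2, 8.2, np.float64(-0.0)] 0.0 [445.  21.]
[3.1, 8.7, np.float64(-0.0)] 0.099 [446.  30.]
[2.8, 8.8, np.float64(-0.0)] 0.13 [448.  39.]
[2.8, 8.8, np.float64(-0.0)] 0.13 [451.  48.]
[2.8, 8.8, np.float64(-0.0)] 0.13 [455.  56.]
[2.8, 8.8, np.float64(-0.0)] 0.13 [460.  64.]
[2.8, 8.8, np.float64(-0.0)] 0.13 [466.  71.]
[2.8, 8.8, np.float64(-0.0)] 0.13 [473.  77.]
[2.8, 8.8, np.float64(-0.0)] 0.13 [480.  82.]
[2.8, 8.8, np.float64(-0.0)] 0.13 [488.  86.]
[439.8  -6.8  49. ] [0.07194354 0.12451635 0.82992284]
```

View pics/s5.png

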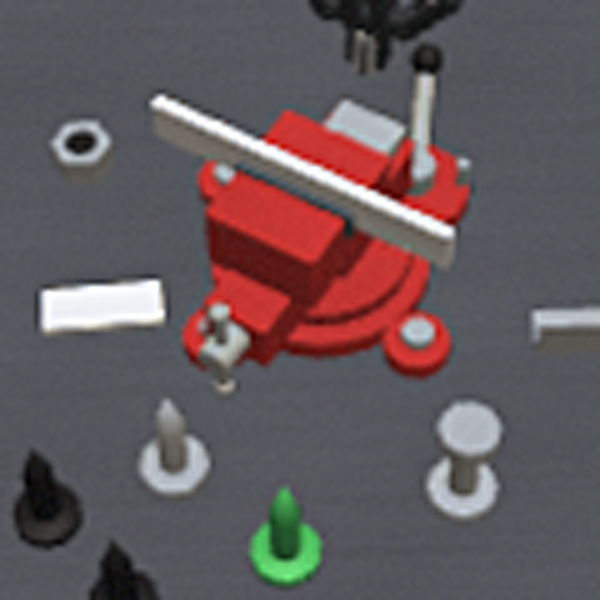

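The finger stands beside the ball on its -y side, at (365,55) against the ball at (427,57). I'll push clockwise along the arc.

Call:
{"method": "send_rows", "body": {
  "commands": [
    {"fingers":0,"travel":[0,10,0],"twist":[0,0,0]},
    {"fingers":0,"travel":[0,10,0],"twist":[0,0,0]},
    {"fingers":0,"travel":[4,8,0],"twist":[0,0,0]},
    {"fingers":0,"travel":[3,8.7,0],"twist":[0,0,0.1]},
    {"fingers":0,"travel":[2.8,8.8,0],"twist":[0,0,0.13]},
    {"fingers":0,"travel":[2.8,8.8,0],"twist":[0,0,0.13]},
    {"fingers":0,"travel":[2.8,8.8,0],"twist":[0,0,0.13]},
    {"fingers":0,"travel":[0,0,0],"twist":[0,0,0]}
  ]
}}

```text
time_s: 9.82
eef_pos: [456.1, 57.1, 49.6]
orientation: [1.351, 2.835, 0.002]
force: [0.6, 0.5, -0.5]
width: 0.2
grasp_force: 0.0
```

```bash
python3 plan.py 2.18 1.5 7 26;python3 -c "from aim import *;view('s6')"
```

```text
[456.1  57.1  49.6] [ 0.6  0.5 -0.5]
[1.8, 3.0, np.float64(-0.4)] 0.072 [457.  60.]
[2.5, 7.6, np.float64(-0.0)] 0.113 [462.  67.]
[2.5, 7.6, np.float64(-0.0)] 0.113 [468.  73.]
[2.5, 7.6, np.float64(-0.0)] 0.113 [474.  78.]
[2.5, 7.6, np.float64(-0.0)] 0.113 [480.  82.]
[2.5, 7.6, np.float64(-0.0)] 0.113 [488.  86.]
[2.5, 7.6, np.float64(-0.0)] 0.113 [495.  89.]
[456.   56.9  49.6] [-0.93615521  0.16964743  1.16415906]
```

View pics/s6.png

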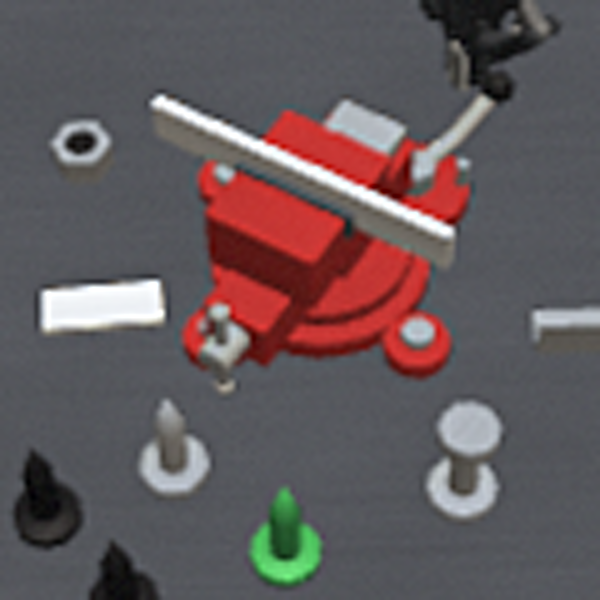

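The lever is following: the ball has moved to (495,87) in the crop and the vise is unchanged. I'll keep pushing.

Call:
{"method": "send_rows", "body": {
  "commands": [
    {"fingers":0,"travel":[1.8,3,0],"twist":[0,0,0.07]},
    {"fingers":0,"travel":[2.5,7.6,0],"twist":[0,0,0.11]},
    {"fingers":0,"travel":[2.5,7.6,0],"twist":[0,0,0.11]},
    {"fingers":0,"travel":[2.5,7.6,0],"twist":[0,0,0.11]},
    {"fingers":0,"travel":[2.5,7.6,0],"twist":[0,0,0.11]},
    {"fingers":0,"travel":[0,0,0],"twist":[0,0,0]}
  ]
}}

```text
time_s: 10.62
eef_pos: [474.6, 79.9, 48.3]
orientation: [-2.02, -2.395, 0.012]
force: [-9.0, -2.3, 6.5]
width: 0.2
grasp_force: 4.8
```

```bash
cat > ball.py <<'E'
from geo import *
for n in("scene",):
    b=arm.camera(n).astype(int)
    best=[]
    # lever angle: rod/ball brightness: compare template points along the rod (bright) and ball (dark)
    for ph in np.arange(1.3,3.1,.01):
        u=np.array([np.cos(ph),np.sin(ph)])
        X=[[516.4+r*u[0],21.1+r*u[1],40+21*r/70] for r in(22,28,34,40,46,52)]
        q=proj(n,X); w=proj(n,[[516.4+70*u[0],21.1+70*u[1],61]])
        g=b.mean(2).astype(np.float32);s=lambda q:cv2.remap(g,q[:,:1].astype(np.float32),q[:,1:].astype(np.float32),1).mean()
        best.append((s(q)-s(w),ph))
    print(sorted(best)[-4:])
E
python3 ball.py; python3 plan.py 1.75 1.45 4 26
```

```text
[(np.float32(153.22446), np.float64(1.7400000000000004)), (np.float32(154.09369), np.float64(1.7300000000000004)), (np.float32(154.28458), np.float64(1.7100000000000004)), (np.float32(154.30252), np.float64(1.7200000000000004))]
[474.7  79.9  48.3] [-8.3 -2.7  5.6]
[0.8, 4.6, np.float64(-1.7)] 0.0 [479.  81.]
[2.3, 6.7, np.float64(-0.0)] 0.091 [485.  85.]
[2.3, 6.7, np.float64(-0.0)] 0.1 [492.  88.]
[2.3, 6.7, np.float64(-0.0)] 0.1 [499.  90.]
```

Call:
{"method": "send_rows", "body": {
  "commands": [
    {"fingers":0,"travel":[0.8,4.6,0],"twist":[0,0,0]},
    {"fingers":0,"travel":[1.5,4,0],"twist":[0,0,0.06]},
    {"fingers":0,"travel":[0,0,0],"twist":[0,0,0]}
  ]
}}

```text
time_s: 11.05
eef_pos: [474.6, 81.3, 46.9]
orientation: [-2.085, -2.324, 0.032]
force: [-22.4, -7.8, 16.9]
width: 0.2
grasp_force: 12.2
```

```bash
python3 ball.py; python3 -c "from aim import *;view('s7')"
```

```text
[(np.float32(156.2392), np.float64(1.7100000000000004)), (np.float32(156.63095), np.float64(1.7400000000000004)), (np.float32(156.79773), np.float64(1.7200000000000004)), (np.float32(157.04968), np.float64(1.7300000000000004))]
[474.6  81.3  46.9] [-22.26348254  -5.55546278  17.6415204 ]
```

View pics/s7.png

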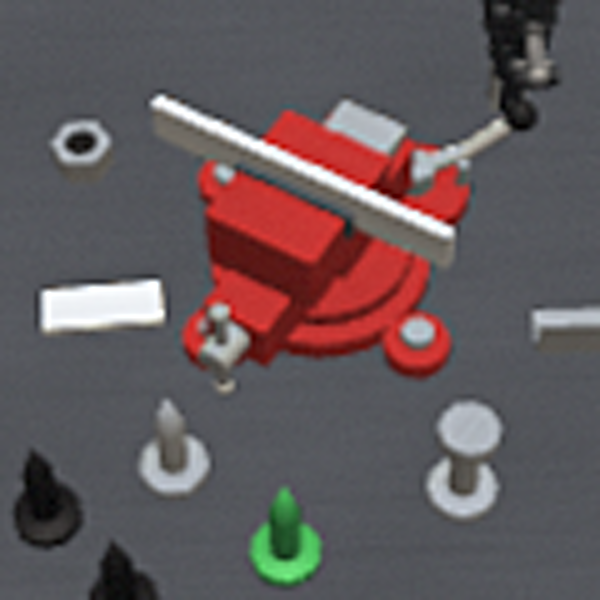

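```bash
python3 - <<'E'
from geo import *
P0=np.array([516.4,21.1])
for p,f_ in(((427,57),None),((495,88),(456.1,57)),((518,113),(474.6,81.3))):
    X=B("scene",p,61);d=X[:2]-P0;a=np.arctan2(d[1],d[0]);print(X,a,np.hypot(*d), None if f_ is None else np.linalg.norm(np.array(f_)-X[:2]))
o=arm.get_obs();print(cv2.Rodrigues(np.array(o["orientation"]))[0].round(2).tolist())
a=arm.camera("top");cv2.imwrite("pics/t8.png",cv2.resize(a[140:260,195:305],None,fx=5,fy=5,interpolation=cv2.INTER_CUBIC))
E
```

```text
[444.5  31.3  61. ] 3.0006693085123706 72.61990085369159 None
[473.8  73.5  61. ] 2.253400196702681 67.5316222224818 24.19793379609093
[496.1  86.2  61. ] 1.8730688253750107 68.19164171656229 22.05130381632796
[[-0.11, 0.99, -0.03], [0.99, 0.11, -0.0], [0.0, -0.03, -1.0]]
```

View pics/t8.png

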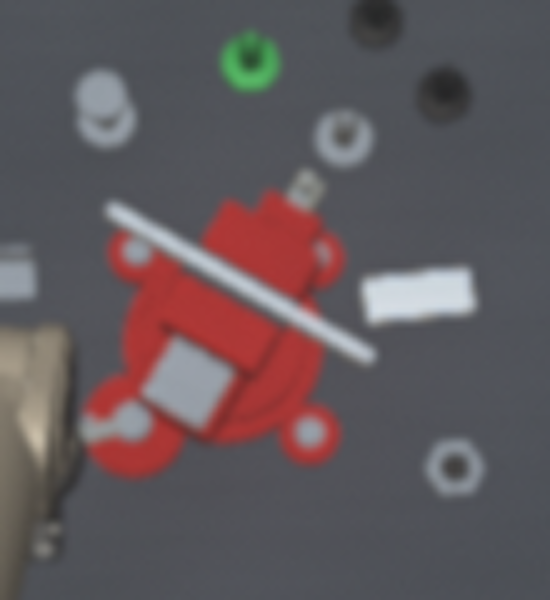

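The lever is now against the small stop pin on the lug, at (88,425) in the top crop. It no longer moves while the force rose from 9 to 22 N, so it is at its stop. I'll back off and check.

Call:
{"method": "send_rows", "body": {
  "commands": [
    {"fingers":0,"travel":[0,-12,0],"twist":[0,0,0]},
    {"fingers":0,"travel":[0,-15,0],"twist":[0,0,0]},
    {"fingers":0,"travel":[0,-10,-20],"twist":[0,0,0]},
    {"fingers":0,"travel":[0,0,-45],"twist":[0,0,0]},
    {"fingers":0,"travel":[0,0,-50],"twist":[0,0,0]},
    {"fingers":0,"travel":[0,0,-40],"twist":[0,0,0]},
    {"fingers":0,"travel":[0,0,0],"twist":[0,0,0]}
  ]
}}

```text
time_s: 12.08
eef_pos: [453.7, 81.9, 207.5]
orientation: [2.095, 2.339, 0.014]
force: [-0.4, 0.6, 0.5]
width: 0.1
grasp_force: 0.0
```

```bash
python3 yaw.py; python3 ball.py; python3 - <<'E'
from geo import *
# top-view check of the bar
g=cv2.cvtColor(arm.camera("top"),cv2.COLOR_BGR2GRAY).astype(np.float32)
y=np.linspace(-97,97,80);S=[]
for t in np.arange(-.7,-.4,.005):
  for x in np.arange(18,30,1.):
    for yo in (-2,0,2):
      c,s=np.cos(t),np.sin(t);X=np.c_[572+c*x-s*(y+yo),-43.2+s*x+c*(y+yo),0*y+130];p=proj("top",X).astype(np.float32)
      S.append((cv2.remap(g,p[:,:1],p[:,1:],1).mean(),t,x))
m=max(S)[0];T=np.array([s for s in S if s[0]>m-4]);print(T[:,1:].mean(0))
b=arm.camera("scene");print("ball dark centroid")
w=b.max(2)<45;ys,xs=np.nonzero(w[160:180,296:312]);uv=(xs.mean()+296,ys.mean()+160);X=back("scene",uv,61);print(len(xs),uv,X,np.arctan2(X[1]-21.1,X[0]-516.4))
E
```

```text
yaw -0.57 0.0113 24.833333333333332 248.98547
[452.1  81.6 205.6] [ 0.4 -0.5 -0.2] 12.125
[(np.float32(155.01344), np.float64(1.7500000000000004)), (np.float32(155.42992), np.float64(1.7200000000000004)), (np.float32(156.22624), np.float64(1.7400000000000004)), (np.float32(156.25368), np.float64(1.7300000000000004))]
[-0.56914474 23.02631579]
ball dark centroid
24 (np.float64(303.5), np.float64(167.875)) [499.05844416  86.83822334  61.        ] 1.8287177986410217
```

```bash
python3 -c "
from station import arm
print(arm.finish_job())"
```

```text
the job is handed in; nothing more can be done
None
```

The vise is aimed at the steel pointed post: its yaw is -0.57 rad and the post's bearing about -0.57. The lock lever was pushed clockwise until it stopped moving at 22 N, after about 1.2 rad of travel, not the full 1.4, so I take it that it started partly closed. The job was handed in at about 12 s.

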